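# Close the bearing box with its cover plate

## Task

The yellow cover plate lies sunk in the groove of the wooden rest, where its sides cannot be gripped: slide it along the groove until about 45 mm of it hangs over the end of the rest away from the green vise. Pinch the plate by the overhanging part, lift it off and lay it, not drop it, into the recess on top of the box of the vise, so that it lies flat over the bearing inside with its other end close up to the end wall next to the vise jaws. Let go and leave the other things on the bench where they are.

Things in the scene. Friction and masses are not known exactly. Their poses are not given: they have to be found in the camera images.
- cover_center (a point): Yellow painted aluminium cover plate, flat, 50 mm (x) by 150 mm (y, its long axis) by 5 mm thick (z), about 120 g. This point is its centre, half-way up. It starts lying flat in the groove of the rest, with its long axis along the groove (within about 0.02 rad) and no overhang; both ends are alike. It slides with ordinary friction (about 1 N to push).
- rest: Dark hardwood rest, fixed to the bench: 110 mm (x) by 220 mm (y). Origin: centre of its underside on the bench, z up. A groove 58 mm wide runs along y, floor at z = 60 mm, open at both ends (y = +110 and -110 mm), with strips at its sides up to z = 64 mm; the plate stands 1 mm above them. Its foot is 5 mm wider all round, 10 mm high. The +y end is the one away from the vise.
- rest_edge (a point): Middle of the groove floor's edge at the rest's +y end (away from the vise), 60 mm above the bench: the edge that the plate is to overhang. Axes as the rest's: y points outwards along the groove, z up.
- vise: Green cast-iron vise with an open box on its +y side, fixed to the bench. Origin: on the bench under the middle of the box, z up. The recess on the box takes the plate with its long axis along y. Box outside: x = +-34.5 mm, y = -55.5 to +47.5 mm, seat at z = 50 mm. The end wall (inner face y = -47.5 mm) rises to 56.5 mm. The vise jaws stand at y below -60 mm, up to 112 mm high.
- home (a point): Where the plate's centre is when fully home in the recess: x = 0, y = +27.5, z = 52.5 mm in the vise's frame; axes as the vise's. Side walls 27.5 mm to each side (2.5 mm clearance), up to 56.5 mm, flaring outwards at 45 degrees from 52.5 mm up. No wall at the +y end: 55 mm of the plate sticks out there over the bench, free on all sides, so it can be held by that part.
- yoyo: Faded blue wooden yo-yo, 58 mm across, 40 mm high, lying flat; origin at its underside. Bystander.
- bearing: Brass bearing ring, 60 mm across, 18 mm high; origin at its underside. Bystander.
- axle: Steel axle with two square nuts, 110 mm long (x), 18 mm high; origin at its underside. Bystander.
- handle: Black bakelite tool handle with brass ferrule, 102 mm long (x), 32 mm high; origin at its underside. Bystander.
- oil: Amber oil bottle, 44 mm across, 100 mm high; origin at its underside. Bystander.
Mind the look-alikes: they are no part of the job. What is shaped like the part that bears cover_center but pink or white is not meant.

How it is judged (in metres and radians):
On the way, in this order (a step that is already met when the one before it is completed fails the run):
1. the plate, lying flat in the groove, hangs at least 30 mm over the end of the rest away from the vise (y of cover_center in the frame of rest between 0.065 and 0.112 m and z of cover_center in the frame of rest between 0.0605 and 0.0645 m and angle between cover_center's own z axis and vertical below 0.05 rad), for 0.2 s.
2. the fingers hold the plate, lifted clear of the groove (height (world z) of cover_center above 0.0665 m and contact force between the fingers and cover above 1 N), for 0.2 s.
At the end, for the whole second after the job is handed in: The plate lies at rest flat on the seat of the box (height within 2.5 mm, tilt under 0.04 rad), between the side walls (centre within 4 mm of the middle, turned less than 0.08 rad), its far end no more than 11 mm from the end wall (x of cover_center in the frame of vise between -0.004 and 0.004 m and y of cover_center in the frame of vise between 0.025 and 0.0385 m and z of cover_center in the frame of vise between 0.05 and 0.055 m and angle between cover_center's own z axis and vertical below 0.04 rad and angle between the y axis of cover_center and the y axis of vise, either way round below 0.08 rad and linear speed of cover below 0.01 m/s); the robot touches nothing.
It fails at once if the plate is dropped (falls free of the fingers faster than 0.6 m/s) (contact force between the fingers and cover below 0.05 N and linear speed of cover above 0.6 m/s).
It fails at once if the plate comes down to the bench (its centre lower than 40 mm) (height (world z) of cover_center below 0.04 m).
It fails at once if a bystander is moved by more than 30 mm (distance of any of yoyo, bearing, axle, handle, oil from where it was at the start of the episode above 0.03 m).
It also fails if it takes over 58 s, if anything falls off the work surface, if the arm or the gripper's body presses on something with over 40 N, if the wrist force passes 120 N, or if a joint passes its speed limit or range.

## Robot

A 6-joint arm with a two-finger parallel gripper is mounted at the origin on the work surface. World frame = base frame: x ahead of the robot, y to its left, z up, the work surface at z = 0. Lengths are in m, angles in degrees, forces in N, time in s.
With the tool pointing down it reaches from about 0.4 to 0.825 m from the base axis. Payload 7 kg.
Tool frame: the origin (TCP) lies midway between the tips of the shut fingers; the grasp point (between the pads) lies 19 mm behind it; z points along the fingers, x is the direction in which the jaws open and shut, and the axes are right-handed (so a half turn about z gives the same grasp; the last joint's range is limited). The gripper opens to 88 mm and grips with 3 to 60 N. Pads are 19 mm wide; open, the fingers measure 130 mm over their backs; the gripper's body (78 mm by 193 mm) begins 47 mm behind the grasp point.
Start: joints at [87.382, 20.546, 0.682, 0, -70.136, -16.507], TCP at [0.221, 0.638, 0.227] pointing down, gripper open.
Joint ranges: [-176.03, 176.03], [-82.01, 121.73], [-58.28, 71.71], [-173.87, 95.51], [-174.79, -0.11], [-173.66, 173.66]. Speed limits (degrees/s): [136.94, 136.94, 172.46, 180, 180, 180].

## Interface

Orientations are given as [roll, pitch, yaw] about the fixed x, y, z axes, in that order (R = Rz(yaw) Ry(pitch) Rx(roll)).
In Python, from plant import * gives the robot as it stands. The module is installed in compiled form; this text tells all that it offers.
- The arm moves only by the shell command python3 -m pendant 'ROWS' [OPENING]. ROWS is JSON, a list that holds one entry, the list of rows, each a list of 6 numbers: the shift along the world's x, y, z in mm, then the turn, a rotation vector about the world's x, y, z in degrees. A call has 1 to 10 rows; each row is the pose to reach, as a shift and turn from the pose commanded when the call began; what a row does not reach only later rows make up. A row lasts 1/8 s, in which the tool goes at most 62.5 mm and 10.7 degrees, less where a joint would pass 70% of its speed; a pose out of reach is approached as far as the arm can. A call with a gripper value outside its range is refused whole. OPENING is the closure, from -1 (fully open) to 1 (shut), set as the call begins (- or left out, the last holds). The fingers move at their own pace and stop on an object; the grip force is fixed at half the most. Time passes only in rows, so rows that repeat a pose let the fingers close. It gives the time, the measured TCP pose, the force and the opening at its end, in the units of the state.
- get_obs(): the state, without advancing time (a new reading comes with each control period).
- snapshot(name): name is "scene" or "top"; returns a dict with "pixels" (400x640x3 uint8, red, green, blue), "depth" (400x640 float32, m along the optical axis (not along the pixel's ray), 0 where there is no reading), "fx", "fy", "cx", "cy" (pixels), "dist" ([k1, k2, p1, p2, k3] as OpenCV has them; the pictures are not rectified), "pose" (4x4, takes a point from camera to world coordinates). Camera axes: x right, y down, z forward; pixel columns grow to the right and rows downward; lengths in m; the calibration is good to about 2 mm. A picture is of the moment at which its call begins.
- close_job(): hands the job in, once; it reports no verdict.
The state is a dict: "clock": time; "joint_pos": joint angles; "qvel": joint speeds; "tau": joint torques, N m; "tool_pos": TCP position; "orientation": TCP orientation; "force": force on the tool from outside, world axes, zero at the start; "moment": the same for the moment, N m; "opening": finger opening in m.
Only numpy, scipy, OpenCV 4.12 (cv2) and the standard library are available. Lean on these libraries where they do the work, as an engineer would, in place of code of your own. Each camera call takes 0.05 s, during which the arm holds its last target. There are 200 camera calls.

## Working session

There is one attempt and no reset: what is moved stays moved. The work goes in short steps, Python scripts to look and compute and a shell command to move; the robot and the scene stay as the last step left them, time stands still between calls to the robot, and variables do not carry over. Pictures are saved under pics/ and viewed, about 8 in all and at most 12, crops included, and the job is handed in when it is done.

```bash
mkdir -p pics; python3 - <<'E'
from plant import *
import cv2,numpy as np
print(get_obs())
for n in("scene","top"):
    s=snapshot(n); cv2.imwrite(f"pics/{n}0.png",s["pixels"][:,:,::-1]); np.savez(f"{n}0.npz",**s)
    print(n,s["fx"],s["fy"],s["cx"],s["cy"],s["dist"],s["pose"])
E
```

```text
{'clock': 0.0, 'joint_pos': array([ 8.73803759e+01,  2.05931705e+01,  6.34609995e-01, -2.02541920e-02,
       -7.01357556e+01, -1.65089869e+01]), 'qvel': array([-0.00301791, -0.03620052, -0.04066795,  0.01457653,  0.01452607,
        0.03750224]), 'tau': array([ 6.23291089e-05, -5.82719707e+01,  2.93037558e+01,  6.99671522e+00,
        6.81251142e-03, -1.67617941e-04]), 'tool_pos': array([0.22103203, 0.63727511, 0.22560903]), 'orientation': array([-1.79991451e+02, -9.58389508e-02, -1.09135516e+02]), 'force': array([ 0.04153951,  0.31054559, -0.40107506]), 'moment': array([-0.01718346, -0.06488739,  0.01893114]), 'opening': 0.08774335030033888}
scene 408.17825914295827 408.17825914295827 314.90759638947924 197.085327229803 [-0.10074675  0.          0.          0.          0.        ] [[-3.41911931e-01  7.02348594e-01 -6.24341800e-01  1.19752438e+00]
 [ 9.39731976e-01  2.55691348e-01 -2.26992835e-01  2.66793435e-01]
 [ 2.10698079e-04 -6.64325512e-01 -7.47443355e-01  8.43556616e-01]
 [ 0.00000000e+00  0.00000000e+00  0.00000000e+00  1.00000000e+00]]
top 387.5282176166282 387.5282176166282 316.47410560372833 209.7702674028537 [-0.07826526  0.          0.          0.          0.        ] [[ 0.03327433 -0.97632578  0.21373067  0.34050765]
 [-0.99943819 -0.03336359  0.00319048  0.02518178]
 [ 0.00401588 -0.21371675 -0.97688742  0.9458965 ]
 [ 0.          0.          0.          1.        ]]
```

View pics/scene0.png

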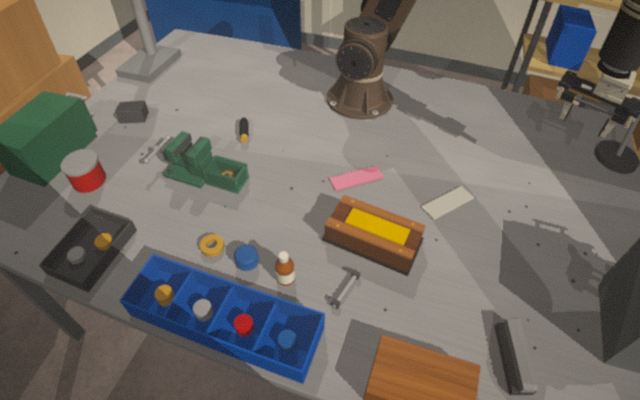

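View pics/top0.png

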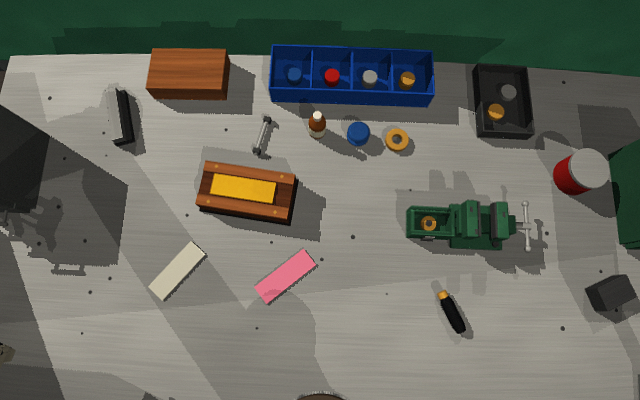

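The scene view shows the yellow plate in the rest at about (380,227) and the vise box at about (228,173). In the top view they are at (243,188) and (428,223). The rest's far-from-vise end is on the left in the top view, towards world +y. The pink and white look-alike plates lie on the bench.

```bash
cat > h.py <<'E'
import cv2,numpy as np
from plant import *
def K(s): return np.array([[s["fx"],0,s["cx"]],[0,s["fy"],s["cy"]],[0,0,1]],float)
def cast(s,px,z):
    p=cv2.undistortPoints(np.asarray(px,float).reshape(-1,1,2),K(s),np.asarray(s["dist"],float)).reshape(-1,2)
    d=np.c_[p,np.ones(len(p))]@s["pose"][:3,:3].T; o=s["pose"][:3,3]
    return o+d*((z-o[2])/d[:,2])[:,None]
def cloud(s):
    h,w=s["depth"].shape; u,v=np.meshgrid(np.arange(w),np.arange(h))
    p=cv2.undistortPoints(np.c_[u.ravel(),v.ravel()].astype(float).reshape(-1,1,2),K(s),np.asarray(s["dist"],float)).reshape(-1,2)
    P=np.c_[p,np.ones(len(p))]*s["depth"].reshape(-1,1)
    P=P@s["pose"][:3,:3].T+s["pose"][:3,3]; P[s["depth"].ravel()==0]=np.nan
    return P.reshape(h,w,3)
def mask(s,lo,hi,roi=None):
    m=cv2.inRange(cv2.cvtColor(s["pixels"],cv2.COLOR_RGB2HSV),lo,hi)
    if roi:
        q=np.zeros_like(m); a,b,c,d=roi; q[b:d,a:c]=255; m&=q
    n,l,st,_=cv2.connectedComponentsWithStats(m)
    return (l==1+np.argmax(st[1:,4])).astype(np.uint8)*255
YEL=((20,150,100),(34,255,255))
def rect(xy):
    (c,sz,a)=cv2.minAreaRect((np.asarray(xy)[:,:2]*1000).astype(np.float32))
    if sz[0]<sz[1]: a+=90; sz=sz[::-1]
    return np.round(c,1),np.round(sz,1),round((a+90)%180-90,2)
def rectpx(s,m,z):
    c=max(cv2.findContours(m,cv2.RETR_EXTERNAL,cv2.CHAIN_APPROX_NONE)[0],key=cv2.contourArea)
    return rect(cast(s,c.reshape(-1,2),z))
def plate(s,z,roi=None): return rectpx(s,mask(s,*YEL,roi),z)
E
python3 - <<'E'
from h import *
for n in("scene","top"):
    s=dict(np.load(n+"0.npz")); P=cloud(s); m=mask(s,*YEL)
    print(n,"plate",plate(s,.065),"depth z",np.nanmedian(P[m>0],0))
    hsv=cv2.cvtColor(s["pixels"],cv2.COLOR_RGB2HSV)
    r={"scene":(300,180,440,290),"top":(185,150,310,235)}[n]
    q=np.zeros(m.shape,bool); q[r[1]:r[3],r[0]:r[2]]=1
    z=P[...,2]; sel=q&(z>.058)&(z<.069)&(np.abs(z-.064)<.006)
    print(" rest top",rect(P[sel]),sel.sum(),np.median(z[sel]))
    g=cv2.inRange(hsv,(60,60,20),(95,255,255))>0
    r={"scene":(150,120,260,200),"top":(395,190,530,260)}[n]
    q=np.zeros(m.shape,bool); q[r[1]:r[3],r[0]:r[2]]=1
    box=q&g&(z>.045)&(z<.0625); print(" green 45-62",rect(P[box]),box.sum(),np.percentile(P[box],[2,50,98],axis=0).round(4).tolist())
    w=q&(z>.1);print(" jaws",rect(P[w]),w.sum(),np.nanmax(z[q]))
a=cv2.imread("pics/top0.png"); b=cv2.imread("pics/scene0.png")
f=lambda i,r,k:cv2.resize(i[r[1]:r[3],r[0]:r[2]],None,fx=k,fy=k,interpolation=cv2.INTER_CUBIC)
A=f(a,(390,190,550,265),5);B=f(b,(140,115,300,195),5);A=A[:300] if 0 else cv2.resize(A,(640,300));B=cv2.resize(B,(640,300))
cv2.imwrite("pics/vise.png",np.vstack([A,B]))
E
```

```text
scene plate (array([582.3, 202.1]), array([152. ,  54.2]), 82.79) depth z [0.58213216 0.20410555 0.06387333]
 rest top (array([580.1, 196.5]), array([221.8, 114. ]), 82.95) 3214 0.06278794015291778
 green 45-62 (array([ 521.9, -310.9]), array([232.5,  70.9]), 89.92) 522 [[0.4889, -0.3816, 0.0453], [0.5294, -0.2726, 0.0515], [0.5557, -0.1964, 0.0609]]
 jaws (array([ 518.6, -356.5]), array([99.9, 89.9]), 89.54) 558 0.11294399898617824
top plate (array([580.2, 204.2]), array([149.5,  51.6]), 82.79) depth z [0.5797768  0.20378306 0.0661489 ]
 rest top (array([579.4, 198.9]), array([220.7, 111.2]), 82.64) 4101 0.06493239710973131
 green 45-62 (array([ 517.7, -314.2]), array([238.5,  70.4]), 89.87) 688 [[0.4837, -0.3074, 0.0464], [0.5176, -0.2577, 0.0537], [0.552, -0.1961, 0.06]]
 jaws (array([ 516.4, -354.6]), array([97.7, 87.6]), 88.69) 1163 0.1158198994391586
```

View pics/vise.png

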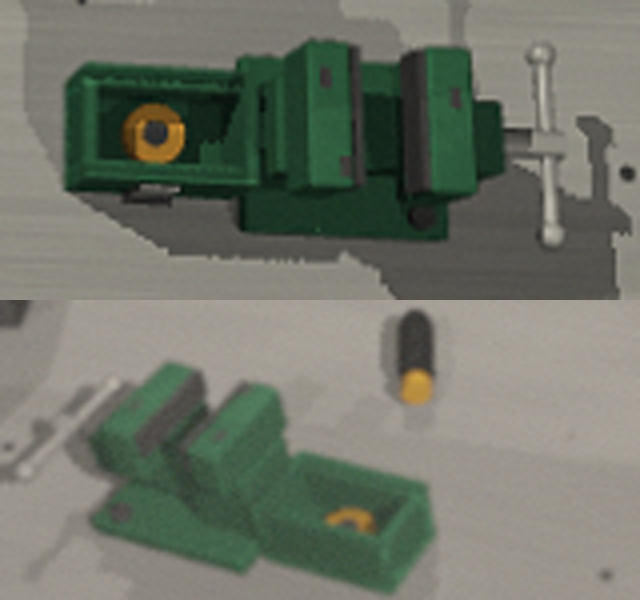

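The crop shows the vise box, empty on top with the bearing inside, and its rim clearly visible. Now I'll fit the box axis and check where the bystanders are.

```bash
python3 - <<'E'
from h import *
for n in("scene","top"):
    s=dict(np.load(n+"0.npz")); P=cloud(s); X,Y,Z=P[...,0],P[...,1],P[...,2]
    hsv=cv2.cvtColor(s["pixels"],cv2.COLOR_RGB2HSV); g=cv2.inRange(hsv,(60,60,20),(95,255,255))>0
    b=g&(X>.4)&(X<.62)&(Y>-.284)&(Y<-.15)&(Z>.05)&(Z<.0625)
    Q=P[b]; print(n,b.sum(),"rim z",np.percentile(Q[:,2],[10,50,90]).round(4),rect(Q))
    E=[]
    for y in np.arange(-.28,-.2,.01):
        k=Q[np.abs(Q[:,1]-y)<.005,0]
        if len(k)>3: E.append((y,k.min(),k.max()))
    E=np.array(E); print(" slopes",np.polyfit(E[:,0],E[:,1],1),np.polyfit(E[:,0],E[:,2],1)); print((E*1000).round(1).tolist())
    print(" y max",Q[:,1].max(), np.percentile(Q[:,1],98))
    # silhouettes: rim mask cast to plane z=56.5
    j=(X>.4)&(X<.62)&(Y<-.28)&(Y>-.45)&(Z>.105)
    print(" jaws",rect(cast(s,np.argwhere(j)[:,::-1],.112)))
    for z0 in (.012,):
        m=((Z>z0)&(Z<.13)&(X>.3)&(X<.85)&(Y>-.5)&(Y<.5)).astype(np.uint8)
        k,l,st,_=cv2.connectedComponentsWithStats(m)
        for i in range(1,k):
            if 15<st[i,4]<6000: q=P[l==i]; print("  obj",q.mean(0).round(3),rect(q),q[:,2].max().round(3))
E
```

```text
scene 139 rim z [0.0507 0.0531 0.0559] (array([ 522.7, -240.1]), array([89. , 69.9]), 88.56)
 slopes [0.03592128 0.49721469] [0.01337176 0.55909969]
[[-280.0, 486.7, 555.3], [-270.0, 487.8, 554.8], [-260.0, 487.9, 555.4], [-250.0, 488.3, 557.4], [-240.0, 488.9, 555.9], [-230.0, 489.3, 555.9], [-220.0, 488.2, 555.3], [-210.0, 490.5, 556.9], [-200.0, 489.7, 556.1]]
 y max -0.19556566762108862 -0.19759537366034707
 jaws (array([ 522.8, -353. ]), array([102.7,  87.2]), 87.49)
  obj [ 0.332 -0.287  0.025] (array([ 326.2, -289.1]), array([73.5, 28. ]), 30.75) 0.033
  obj [ 0.529 -0.323  0.057] (array([ 522.2, -341.5]), array([296.1, 121.4]), 87.26) 0.113
  obj [0.595 0.199 0.056] (array([580.7, 196.5]), array([222.7, 114. ]), 83.4) 0.069
  obj [ 0.802 -0.423  0.026] (array([ 804.5, -443.5]), array([111.3,  90.6]), -89.97) 0.043
  obj [ 0.74  -0.173  0.017] (array([ 738.4, -174.4]), array([60.2, 58.4]), 62.18) 0.022
  obj [ 0.752 -0.069  0.035] (array([747.7, -71.5]), array([56.1, 55.6]), 79.39) 0.044
  obj [0.767 0.038 0.061] (array([762. ,  35.5]), array([41.9, 35.9]), -56.56) 0.103
  obj
[... 1166 characters left out ...]
 obj [ 0.827 -0.437  0.021] (array([ 827.6, -437. ]), array([43.3, 40.9]), 86.91) 0.026
  obj [0.746 0.034 0.066] (array([751. ,  35.2]), array([44.5, 36.8]), 81.96) 0.103
  obj [0.739 0.177 0.016] (array([737.9, 177.2]), array([106.2,  18.4]), -13.99) 0.024
  obj [ 0.742 -0.071  0.038] (array([743.7, -70.9]), array([54.2, 54. ]), 2.48) 0.045
  obj [ 0.736 -0.172  0.018] (array([ 736.5, -171.7]), array([60. , 56.2]), -24.82) 0.024
  obj [0.574 0.195 0.061] (array([576.7, 198. ]), array([227.2, 117.2]), 83.35) 0.071
  obj [ 0.511 -0.329  0.062] (array([ 516.6, -339.8]), array([289.4, 121.4]), 88.59) 0.116
  obj [ 0.326 -0.285  0.027] (array([ 326.5, -287.8]), array([65.8, 30.6]), 27.65) 0.035
```

```bash
python3 -m pendant '[[[0,0,20,0,0,0],[40,-60,20,0,0,-8],[79,-119,20,0,0,-18],[113,-170,20,0,0,-28],[147,-221,20,0,0,-38],[181,-272,20,0,0,-48],[215,-324,20,0,0,-58],[250,-376,20,0,0,-68],[284,-427,20,0,0,-78],[318,-478,20,0,0,-78.1]]]' 1
```

```text
clock: 1.35
tool_pos: [0.5334, 0.1675, 0.2465]
orientation: [180.0, -0.0, 172.6]
force: [0.7, 0.7, 0.7]
opening: 0.0005
```

```bash
python3 -m pendant '[[[18,-28,0,0,0,0],[35,-57,0,0,0,0.2],[35,-57,-60,0,0,0.2],[35,-57,-120,0,0,0.2],[35,-57,-165,0,0,0.2],[35,-57,-165,0,0,0.2]]]'
python3 - <<'E'
from h import *
for n in("scene","top"):
    s=snapshot(n); cv2.imwrite(f"pics/{n}1.png",s["pixels"][:,:,::-1])
a=cv2.imread("pics/top1.png")[130:250,170:330];b=cv2.imread("pics/scene1.png")[150:290,290:470]
cv2.imwrite("pics/a1.png",np.vstack([cv2.resize(a,(400,300)),cv2.resize(b,(400,300))]))
E
```

```text
clock: 2.1
tool_pos: [0.5651, 0.111, 0.0782]
orientation: [-179.8, -0.4, 172.9]
force: [0.2, 0.2, -0.2]
opening: 0.0004
```

View pics/a1.png

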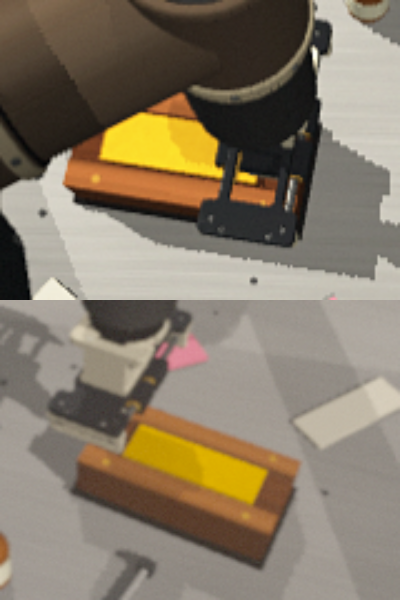

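The gripper is over the near-vise end of the groove, roughly clear of the plate end. I'll descend gently until it touches the floor.

```bash
python3 -m pendant '[[[3,-1,0,0,0,0],[3,-1,-8,0,0,0],[3,-1,-13,0,0,0],[3,-1,-13,0,0,0],[3,-1,-13,0,0,0]]]'; python3 -m pendant '[[[0,0,-1,0,0,0],[0,0,-2,0,0,0],[0,0,-2,0,0,0],[0,0,-2,0,0,0]]]'
```

```text
clock: 2.82
tool_pos: [0.5707, 0.1114, 0.0686]
orientation: [-180.0, -0.0, 173.0]
force: [0.6, -0.3, 0.3]
opening: 0.0008
clock: 3.32
tool_pos: [0.5707, 0.1114, 0.0666]
orientation: [-180.0, 0.0, 173.0]
force: [0.1, 0.1, -0.1]
opening: 0.0004
```

```bash
python3 -m pendant '[[[-1,0,-2,0,0,0],[-1,0,-4,0,0,0],[-1,0,-4,0,0,0],[-1,0,-4,0,0,0]]]'; python3 -m pendant '[[[0,0,-0.5,0,0,0],[0,0,-1,0,0,0],[0,0,-1,0,0,0],[0,0,-1,0,0,0]]]'
```

```text
clock: 3.82
tool_pos: [0.5697, 0.1114, 0.0625]
orientation: [-180.0, -0.0, 173.0]
force: [0.4, 0.0, 0.6]
opening: 0.0004
clock: 4.32
tool_pos: [0.5697, 0.1114, 0.0616]
orientation: [-180.0, -0.0, 173.0]
force: [-0.2, 0.9, -0.7]
opening: 0.0005
```

```bash
python3 -m pendant '[[[0.5,4,0,0,0,0],[1,10,0,0,0,0],[2.3,18,0,0,0,0],[3.3,26,0,0,0,0],[4.3,34,0,0,0,0],[5.4,43,0,0,0,0],[6.4,51,0,0,0,0],[7.5,59,0,0,0,0],[7.5,59,0,0,0,0]]]'
python3 - <<'E'
from h import *
for n in("scene","top"):
    s=snapshot(n); cv2.imwrite(f"pics/{n}2.png",s["pixels"][:,:,::-1])
    print(n,plate(s,.065))
E
```

```text
clock: 5.45
tool_pos: [0.5774, 0.1712, 0.0615]
orientation: [180.0, 0.0, 173.0]
force: [-0.7, 0.1, 0.2]
opening: 0.0001
scene (array([589.2, 257.5]), array([143.4,  54.3]), 82.95)
top (array([589.5, 278.8]), array([108.1,  51.6]), 83.63)
```

View pics/scene2.png

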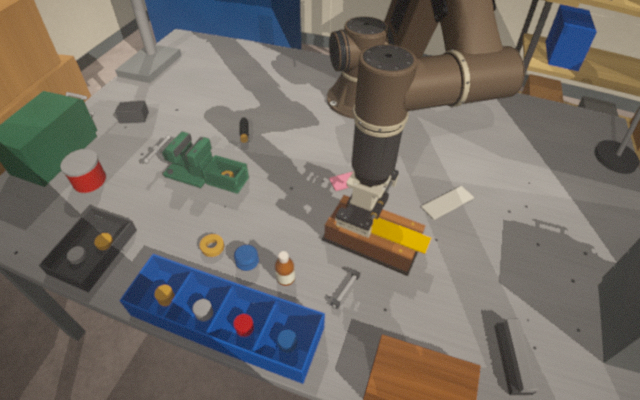

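The plate now overhangs the end by about 24 mm. Pushing about 21.5 mm more.

```bash
python3 -m pendant '[[[0.8,6,0,0,0,0],[1.7,13.5,0,0,0,0],[2.6,21,0,0,0,0],[2.6,21,0,0,0,0],[2.6,21,0,0,0,0]]]'
python3 -m pendant '[[[-0.6,-5,0,0,0,0],[-0.6,-5,50,0,0,0],[-0.6,-5,110,0,0,0],[10,57,110,0,0,0],[18,119,110,0,0,0],[24,174,110,0,0,0],[24,174,110,0,0,0]]]' -1
python3 - <<'E'
from h import *
for n in("scene","top"):
    s=snapshot(n); cv2.imwrite(f"pics/{n}3.png",s["pixels"][:,:,::-1])
    print(n,plate(s,.065))
E
```

```text
clock: 6.18
tool_pos: [0.5798, 0.1916, 0.0615]
orientation: [180.0, -0.0, 173.0]
force: [-0.4, -0.2, 1.1]
opening: 0.0002
clock: 7.05
tool_pos: [0.6036, 0.3685, 0.1704]
orientation: [-180.0, -0.0, 173.1]
force: [-0.5, 0.3, -0.6]
opening: 0.0651
scene (array([592.1, 275. ]), array([150.,  55.]), 82.94)
top (array([589.8, 278.7]), array([149.5,  51.6]), 83.33)
```

View pics/scene3.png

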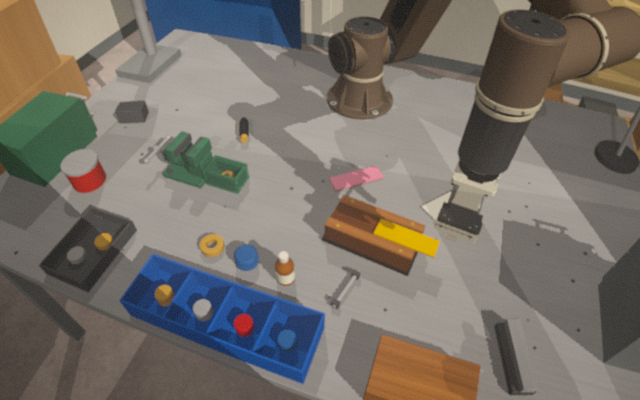

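The plate overhangs about 45 mm and is straight. The open gripper is beyond it. Now I'll straddle the overhanging part.

```bash
python3 -m pendant '[[[-3,-20,0,0,0,0],[-6.5,-40,0,0,0,0],[-6.5,-40,0,0,0,0],[-6.5,-40,-50,0,0,0],[-6.5,-40,-90,0,0,0],[-6.5,-40,-115,0,0,0],[-6.5,-40,-127,0,0,0],[-6.5,-40,-127,0,0,0],[-6.5,-40,-127,0,0,0]]]'
python3 -m pendant '[[[0,0,0,0,0,0],[0,0,0,0,0,0],[0,0,0,0,0,0],[0,0,0,0,0,0],[0,0,0,0,0,0],[0,0,0,0,0,0],[0,0,0,0,0,0],[0,0,0,0,0,0]]]' 1
```

```text
clock: 8.28
tool_pos: [0.5981, 0.3258, 0.046]
orientation: [179.9, 0.1, 173.0]
force: [0.0, 0.6, -0.1]
opening: 0.0878
clock: 9.28
tool_pos: [0.5973, 0.3254, 0.0446]
orientation: [180.0, 0.0, 173.0]
force: [-0.9, -0.5, 1.6]
opening: 0.0497
```

```bash
python3 -m pendant '[[[0,0,2,0,0,0],[0,0,5,0,0,0],[0,0,10,0,0,0],[0,0,15,0,0,0],[0,0,20,0,0,0],[0,0,20,0,0,0],[0,0,20,0,0,0],[0,0,20,0,0,0]]]'
python3 - <<'E'
from h import *
for n in("scene","top"):
    s=snapshot(n); cv2.imwrite(f"pics/{n}4.png",s["pixels"][:,:,::-1])
    m=mask(s,*YEL); P=cloud(s); m2=cv2.erode(m,np.ones((3,3)))>0; Q=P[m2]; Q=Q[~np.isnan(Q[:,0])]
    c=np.median(Q,0); A=np.c_[Q[:,:2]-c[:2],np.ones(len(Q))]
    print(n,plate(s,.085),c,len(Q),"dz/dx,dz/dy,z",np.linalg.lstsq(A,Q[:,2],rcond=None)[0])
a=cv2.imread("pics/top4.png")[120:260,130:330];b=cv2.imread("pics/scene4.png")[150:290,290:490]
cv2.imwrite("pics/a4.png",np.vstack([cv2.resize(a,(420,294)),cv2.resize(b,(420,294))]))
E
```

```text
clock: 10.28
tool_pos: [0.5972, 0.3253, 0.0643]
orientation: [-180.0, -0.0, 173.0]
force: [-0.7, -0.1, -1.3]
opening: 0.0496
scene (array([589. , 240.9]), array([79.7, 54.7]), 84.52) [0.58825894 0.24094842 0.08314388] 460 dz/dx,dz/dy,z [0.02828624 0.02536778 0.08305275]
top (array([587.1, 260.1]), array([114.4,  50.4]), 81.8) [0.58813062 0.25795313 0.0848706 ] 794 dz/dx,dz/dy,z [-0.01093561  0.01243117  0.08492071]
```

View pics/a4.png

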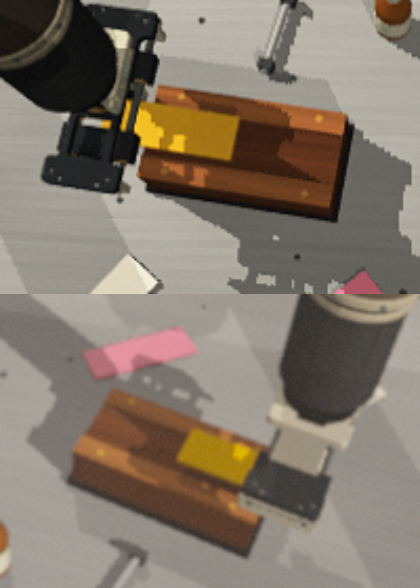

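The plate is held nearly level, with a droop of about 1°. A check of the held plate against the TCP shows camera biases in x of about +2.2 mm (scene) and -2.1 mm (top). Correcting for these, the two views agree that the box centreline is at x ≈ 520.4. Moving to hover over the box.

```bash
python3 -m pendant '[[[0,0,30,0,0,0],[0,0,66,0,0,0],[-1,-6,86,0,0,0],[-5,-30,86,0,0,1],[-11,-70,86,0,0,2],[-18,-115,86,0,0,3],[-25,-160,86,0,0,4],[-32,-205,86,0,0,5],[-39,-250,86,0,0,5.7],[-46,-295,86,0,0,5.7]]]'
python3 -m pendant '[[[-6,-40,0,0,0,0],[-13,-85,0,0,0,0],[-20,-125,0,0,0,0],[-25,-160,0,0,0,0],[-28,-184,0,0,0,0],[-29,-194,0,0,0,0],[-29,-194,-20,0,0,0],[-29,-194,-40,0,0,0],[-29,-194,-50,0,0,0],[-29,-194,-50,0,0,0]]]'
python3 - <<'E'
from h import *
for n in("scene","top"):
    s=snapshot(n); cv2.imwrite(f"pics/{n}5.png",s["pixels"][:,:,::-1])
    print(n,plate(s,.122))
a=cv2.imread("pics/top5.png")[170:270,330:530];b=cv2.imread("pics/scene5.png")[105:215,140:320]
cv2.imwrite("pics/a5.png",np.vstack([cv2.resize(a,(560,280)),cv2.resize(b,(490,300)).__class__(0) if 0 else cv2.resize(b,(560,310))]))
E
```

```text
clock: 11.62
tool_pos: [0.5503, 0.0287, 0.1503]
orientation: [180.0, -0.0, 178.7]
force: [0.5, -0.3, -1.3]
opening: 0.0493
clock: 12.88
tool_pos: [0.5219, -0.1634, 0.1]
orientation: [-180.0, -0.1, 178.7]
force: [-1.4, -0.1, -1.5]
opening: 0.0493
scene (array([ 799.7, -113.7]), array([53. , 45.3]), 64.35)
top (array([ 516.5, -250.1]), array([73.3, 49.3]), -88.2)
```

View pics/a5.png

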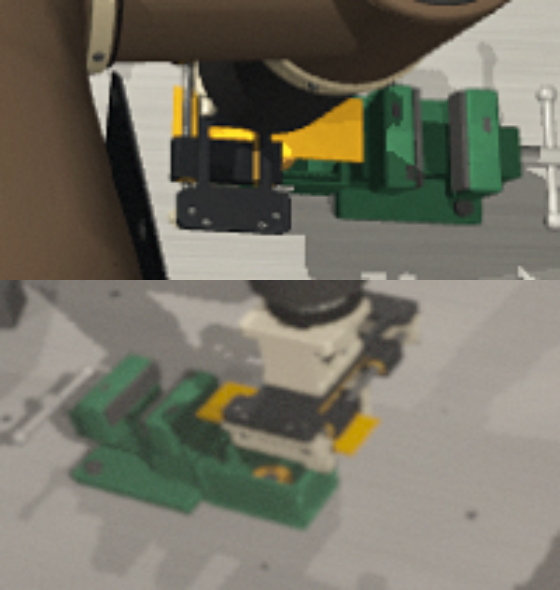

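Hover: the top view puts the plate end at y ≈ -286.7, about 3.6 mm short of the end wall, with the plate in line with the box. I'll back off 1.5 mm, then lower.

```bash
python3 -m pendant '[[[0,1.5,-10,0,0,0],[0,1.5,-25,0,0,0],[0,1.5,-40,0,0,0],[0,1.5,-50,0,0,0],[0,1.5,-56,0,0,0],[0,1.5,-58,0,0,0],[0,1.5,-58,0,0,0],[0,1.5,-58,0,0,0]]]'
python3 -m pendant '[[[0,0,-1,0,0,0],[0,0,-2,0,0,0],[0,0,-3,0,0,0],[0,0,-4,0,0,0],[0,0,-4,0,0,0],[0,0,-4,0,0,0]]]'
python3 - <<'E'
from h import *
for n in("scene","top"):
    s=snapshot(n); cv2.imwrite(f"pics/{n}6.png",s["pixels"][:,:,::-1])
    print(n,plate(s,.059,{"top":(330,170,530,270),"scene":(140,105,320,215)}[n]))
a=cv2.imread("pics/top6.png")[170:270,330:530];b=cv2.imread("pics/scene6.png")[105:215,140:320]
cv2.imwrite("pics/a6.png",np.vstack([cv2.resize(a,(560,280)),cv2.resize(b,(560,310))]))
E
```

```text
clock: 13.98
tool_pos: [0.5226, -0.1621, 0.043]
orientation: [-180.0, 0.0, 178.7]
force: [-0.2, 0.7, -1.8]
opening: 0.0495
clock: 14.72
tool_pos: [0.5223, -0.1621, 0.0386]
orientation: [-180.0, -0.0, 178.7]
force: [0.2, 0.1, -1.3]
opening: 0.0495
scene (array([ 522. , -267.1]), array([53.7, 37.6]), -1.53)
top (array([ 516.9, -247.6]), array([73.8, 47.9]), 88.21)
```

View pics/a6.png

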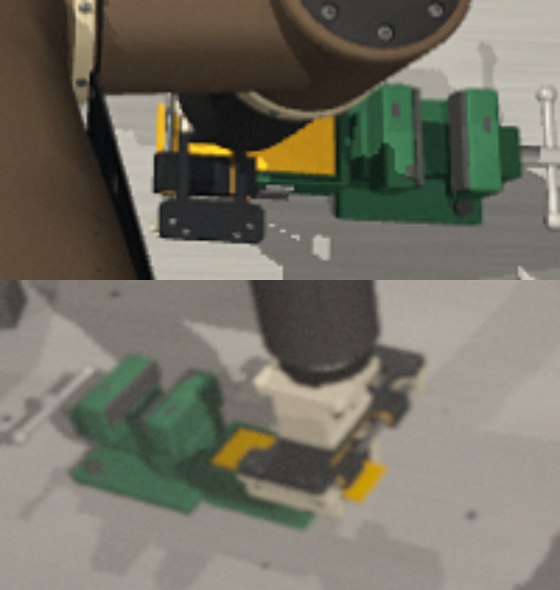

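The plate is about 4 mm above the seat and visually between the walls. Lowering until it touches.

```bash
for i in 1; do python3 -m pendant '[[[0,0,-1,0,0,0],[0,0,-2,0,0,0],[0,0,-2.5,0,0,0],[0,0,-2.5,0,0,0],[0,0,-2.5,0,0,0]]]'; done
python3 -m pendant '[[[0,0,-0.5,0,0,0],[0,0,-1,0,0,0],[0,0,-1,0,0,0],[0,0,-1,0,0,0]]]'
```

```text
clock: 15.45
tool_pos: [0.5223, -0.1621, 0.0361]
orientation: [-180.0, -0.0, 178.7]
force: [-0.6, -1.2, -0.9]
opening: 0.0499
clock: 15.95
tool_pos: [0.5224, -0.1621, 0.0351]
orientation: [-180.0, 0.0, 178.7]
force: [0.2, 0.5, -0.9]
opening: 0.049
```

```bash
python3 -m pendant '[[[0,0,-0.5,0,0,0],[0,0,-1,0,0,0],[0,0,-1,0,0,0],[0,0,-1,0,0,0]]]'
python3 -c "
from plant import *
o=get_obs();print(o['force'],o['moment'],o['tool_pos'])"
```

```text
clock: 16.45
tool_pos: [0.5224, -0.1621, 0.0342]
orientation: [-180.0, 0.0, 178.7]
force: [-0.9, 0.9, 2.8]
opening: 0.0497
[-0.91876415  0.9305951   2.7963124 ] [ 0.45158474  0.23531188 -0.05317478] [ 0.5223959  -0.16208503  0.03421737]
```

Contact is felt (2.8 N up) at the expected seat height. Releasing, going straight up and checking.

```bash
python3 -m pendant '[[[0,0,0,0,0,0],[0,0,0,0,0,0],[0,0,0,0,0,0],[0,0,0,0,0,0],[0,0,0,0,0,0],[0,0,0,0,0,0]]]' -1
python3 -m pendant '[[[0,0,10,0,0,0],[0,0,30,0,0,0],[0,0,80,0,0,0],[0,0,130,0,0,0],[0,50,160,0,0,0],[0,110,160,0,0,0],[0,170,160,0,0,0],[0,230,160,0,0,0],[0,280,160,0,0,0],[0,280,160,0,0,0]]]'
python3 - <<'E'
from h import *
for n in("scene","top"):
    s=snapshot(n); cv2.imwrite(f"pics/{n}7.png",s["pixels"][:,:,::-1])
    roi={"top":(330,170,530,270),"scene":(140,105,320,215)}[n]
    m=mask(s,*YEL,roi); P=cloud(s); Q=P[cv2.erode(m,np.ones((3,3)))>0]; Q=Q[~np.isnan(Q[:,0])]
    c=Q.mean(0); print(n,plate(s,.055,roi),c,"slopes",np.linalg.lstsq(np.c_[Q[:,:2]-c[:2],np.ones(len(Q))],Q[:,2],rcond=None)[0])
    X,Y,Z=P[...,0],P[...,1],P[...,2]
    mm=((Z>.012)&(Z<.13)&(X>.3)&(X<.78)&(Y>-.5)&(Y<.25)).astype(np.uint8)
    k,l,st,_=cv2.connectedComponentsWithStats(mm)
    for i in range(1,k):
        if 60<st[i,4]<1500: q=P[l==i]; print("  obj",q.mean(0).round(3))
a=cv2.imread("pics/top7.png")[170:270,330:530];b=cv2.imread("pics/scene7.png")[105:215,140:320]
cv2.imwrite("pics/a7.png",np.vstack([cv2.resize(a,(560,280)),cv2.resize(b,(560,310))]))
E
```

```text
clock: 17.2
tool_pos: [0.5223, -0.1621, 0.0341]
orientation: [-180.0, -0.0, 178.7]
force: [-0.6, -0.8, 0.0]
opening: 0.0878
clock: 18.45
tool_pos: [0.5223, 0.1209, 0.1948]
orientation: [180.0, 0.1, 178.9]
force: [0.1, -1.1, -0.4]
opening: 0.0877
scene (array([ 523.3, -211.5]), array([152.2,  55.4]), 87.13) [ 0.52220289 -0.21218053  0.05355376] slopes [ 0.00927158 -0.00486206  0.05355376]
  obj [ 0.332 -0.287  0.025]
  obj [ 0.765 -0.44   0.029]
  obj [ 0.74  -0.173  0.017]
  obj [ 0.751 -0.069  0.036]
  obj [0.767 0.038 0.061]
  obj [0.725 0.178 0.015]
top (array([ 519.9, -210. ]), array([151.9,  52.2]), 88.44) [ 0.51964683 -0.20999528  0.05588266] slopes [ 0.00308829 -0.00033691  0.05588266]
  obj [0.746 0.034 0.066]
  obj [ 0.741 -0.071  0.037]
  obj [ 0.761 -0.436  0.03 ]
  obj [ 0.735 -0.172  0.018]
  obj [0.569 0.096 0.055]
  obj [0.549 0.226 0.06 ]
  obj [0.537 0.156 0.064]
  obj [ 0.326 -0.285  0.027]
```

View pics/a7.png

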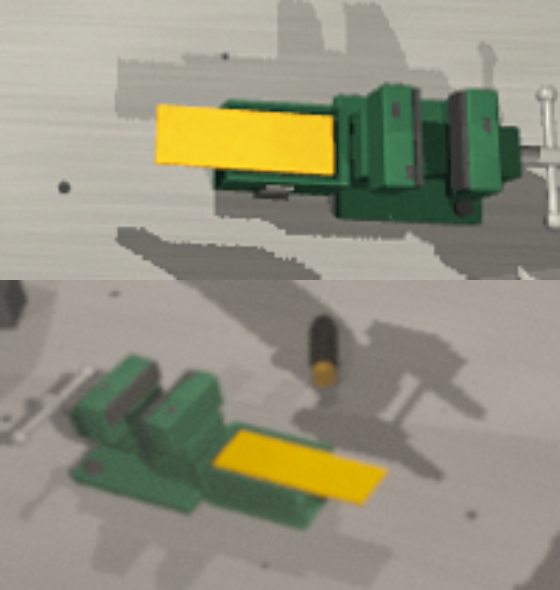

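Both views show the plate lying flat between the side walls. It is at vise y ≈ 32 mm and within about 1 mm in x, and the bystanders have not moved. Handing in.

```bash
python3 -c "
from plant import *
print(close_job())"
```

```text
the job is handed in; nothing more can be done
None
```

The cover plate is laid in the recess of the vise box and the job is handed in, at about 18.5 s on the robot's clock. `close_job()` gives no verdict, so what follows are my own measurements.

I pushed the plate along the groove with the shut fingers until about 45 mm hung over the end of the rest. I then pinched it across its width, lifted it, carried it over and lowered it until the force reading showed contact. After that I let go and backed the arm off.

**Plate position, from both cameras at the end:**

| Check | Measured | Allowed |
|---|---|---|
| y in the vise frame | about 32 mm | 25 to 38.5 mm |
| x off the middle | within about 1 mm | 4 mm |
| Height of the top face | 53.6 and 55.9 mm in the two views (nominal 55) | ±2.5 mm |
| Tilt | about 0.01 rad or less | 0.04 rad |
| Turn relative to the vise | 0.3° and 1.6° | 4.6° (0.08 rad) |

**Bystanders:** the yo-yo, the bench bearing, the handle and the oil bottle are where they were to within a few mm. The axle was only seen complete in one early view, and a late partial view agrees with it.

**Camera disagreement:** the two cameras differed by 2 to 4 mm in x. I corrected for this using the plate's known position in the fingers. The small differences between the two views in height and turn are left as they are.

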